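# Centre the laser spot on the ring mark

### The job

The laser of the beam-steering unit is off its mark. Turn the two knobs on top of the unit, one after the other, until the green spot on the white plate lies wholly inside the round ring mark (not the square one), then let go.

Things in the scene. Friction and masses are not known exactly. Their poses are not given: they have to be found in the camera images.
- near_knob_grip (a point): Nearer to the robot of 2 like black knobs, 100 mm apart on the grey unit (fixed, 92 mm high). Vertical axis; upright bar 40 long, 14 thick, 37 tall on a 42 mm disc; pinch its thickness from above. Point: on the axis, 125 mm up, 13 below bar top, 23 above disc; x along bar, y across, z up, turns along. Turning it turns the mirror head with far knob and spot, same sense, a quarter as far.
- far_knob_grip (a point): Same point and axes on the knob farther from the robot, on the mirror head's vertical axis, about which the near knob swings the spot. 1 rad anticlockwise (from above) moves the spot 70 mm straight out from this axis (middle 280 mm); clockwise brings it in. Both knobs: at most 1.35 rad of turn needed, stops 1.5 rad either side of the middle, friction 0.06-0.08 N m, stay where left.
- spot (a point): Centre of the green laser spot, a disc of light 12 mm across on the white plate (250 x 200 x 6 mm, flat on the worktop to the right of the unit, fixed). Light only: it cannot be touched, and moves only as the knobs turn, without delay.
- ring_centre (a point): Centre of the ring mark, a black circle 38 mm across (line 3 mm), drawn on the white plate. The other mark there, a 36 mm square, is not the target. Either mark can be the one nearer the robot.

How it is judged:
At the end, for the whole second after the job is handed in: The green spot's centre is within 12 mm of the ring mark's centre (the whole spot inside the ring) and stays there with the knobs released (horizontal distance between spot and ring_centre below 0.012 m); the robot touches nothing.
It also fails if it takes over 45 s, if anything falls off the work surface, if the arm or the gripper's body presses on something with over 40 N, if the wrist force passes 120 N, or if a joint passes its speed limit or range.

### The arm

A 6-joint arm with a two-finger parallel gripper is mounted at the origin on a cart in front of the work surface, level with it; the furniture and walls round the work are solid. World frame = base frame: x ahead of the robot, y to its left, z up, the work surface at z = 0. Lengths are in m, angles in rad, forces in N, time in s.
With the tool pointing down it reaches from about 0.2 to 0.875 m from the base axis. Payload 3.4 kg.
Tool frame: the origin (TCP) lies between the finger pads; the fingertips stand 25 mm ahead of it and the grasp point (between the pads) lies 6 mm ahead of it; x points along the fingers, y is the direction in which the jaws open and shut, and the axes are right-handed (so a half turn about x gives the same grasp; the last joint's range is limited). The gripper opens to 94 mm and grips with 3 to 60 N. Pads are 16 mm wide; open, the fingers measure 119 mm over their backs; the gripper's body (75 mm by 177 mm) begins 78 mm behind the grasp point.
Start: joints at [-1.325, 0.276, 1.505, -0, 1.361, -0.121], TCP at [0.206, -0.537, 0.206] pointing down, gripper open.
Joint ranges: [-2.89, 2.89], [-0.75, 2.08], [0.22, 2.7], [-1.18, 4.32], [0.11, 2.71], [-2.7, 2.7]. Speed limits (rad/s): [2.57, 2.57, 3.14, 3.14, 3.14, 3.14].

### API

Orientations are given as [roll, pitch, yaw] about the fixed x, y, z axes, in that order (R = Rz(yaw) Ry(pitch) Rx(roll)).
In Python, from plant import manip, vision, ticket gives the robot as it stands.
- The arm moves only by the shell command python3 -m pendant 'ROWS' [FORCE]. ROWS is JSON, a list of rows, each a list of 7 numbers: the shift along the tool's x, y, z in m, then the turn, a rotation vector about the tool's x, y, z in rad, then the finger opening in m, from 0 to 0.094. In form: [[tx, ty, tz, wx, wy, wz, fingers], ...]. A call has 1 to 12 rows; each row shifts and turns the pose as measured when the row begins, along the tool's axes as they then stand; what a row does not reach is not made up. A row lasts 1/10 s, in which the tool goes at most 50 mm and 8.59 degrees, less where a joint would pass 70% of its speed; a pose out of reach is approached as far as the arm can. A call is refused whole if a number of a shift passes 0.05 or a number of a turn 0.15, either way. A call with a gripper value outside its range is refused whole. The fingers move at their own pace and stop on an object; FORCE is the grip in N (left out, the last holds). Time passes only in rows, so rows that do not move let the fingers close. It gives the time, the measured TCP pose, the force and the opening at its end, in the units of the state.
- manip.get_state(): the state, without advancing time (a new reading comes with each control period).
- vision.camera(name): name is "side" or "top" or "wrist"; returns a dict with "image" (384x512x3 uint8, red, green, blue), "fx", "fy", "cx", "cy" (pixels), "xyz" and "orientation" of the camera in the world; the wrist camera has in their place "T_tool_cam" (4x4, takes a point from camera to tool coordinates, whose origin is the TCP and whose axes are the tool frame's). Camera axes: x right, y up, looking along -z (the intrinsics and any distortion apply to the point x, -y, -z); pixel columns grow to the right and rows downward; lengths in m; the calibration is good to about 2 mm. A picture is of the moment at which its call begins: read the wrist's pose just before it. There is no depth.
- ticket.finish_job(): hands the job in, once; it reports no verdict.
The state is a dict: "time_s": time; "joint_positions": joint angles; "qd": joint speeds; "joint_torque": joint torques, N m; "position": TCP position; "orientation": TCP orientation; "wrist_force": force on the tool from outside, world axes, zero at the start; "torque": the same for the moment, N m; "grip_width": opening from 0.0 (shut) to 1.0 (fully open).
Only numpy, scipy, OpenCV 4.12 (cv2) and the standard library are available. Lean on these libraries where they do the work, as an engineer would, in place of code of your own. Each camera call takes 0.05 s, during which the arm holds its last target. There are 200 camera calls.

## Working session

There is one attempt and no reset: what is moved stays moved. The work goes in short steps, Python scripts to look and compute and a shell command to move; the robot and the scene stay as the last step left them, time stands still between calls to the robot, and variables do not carry over. Pictures are saved under pics/ and viewed, about 8 in all and at most 12, crops included, and the job is handed in when it is done.

```bash
mkdir -p pics; ls; cat > h.py <<'E'
import numpy as np, cv2
from scipy.spatial.transform import Rotation as R
from plant import manip, vision, ticket
def cam(n, save=None):
    s=manip.get_state(); c=vision.camera(n); 
    if save: cv2.imwrite('pics/'+save, c['image'][:,:,::-1])
    if 'T_tool_cam' in c:
        T=np.eye(4);T[:3,:3]=R.from_euler('xyz',s['orientation']).as_matrix();T[:3,3]=s['position'];c['T']=T@np.array(c['T_tool_cam'])
    else:
        T=np.eye(4);o=np.array(c['orientation']);T[:3,:3]=R.from_euler('xyz',o).as_matrix() if o.size==3 else o;T[:3,3]=c['xyz'];c['T']=T
    return c
def at_z(c,u,v,z):
    d=c['T'][:3,:3]@np.array([(u-c['cx'])/c['fx'],-(v-c['cy'])/c['fy'],-1.]);p=c['T'][:3,3]
    return p+d*(z-p[2])/d[2]
def proj(c,P):
    q=c['T'][:3,:3].T@(np.array(P)-c['T'][:3,3]); return c['cx']+c['fx']*q[0]/-q[2], c['cy']+c['fy']*q[1]/q[2]
E
python3 - <<'E'
from h import *
c=cam('top','top0.png'); print({k:v for k,v in c.items() if k not in('image','T')})
d=cam('side','side0.png'); print({k:v for k,v in d.items() if k not in('image','T')})
print(manip.get_state())
E
```

```text
pics
{'fx': 432.9729699871429, 'fy': 432.9729699871429, 'cx': 253.82831426198535, 'cy': 198.80598516881577, 'xyz': array([ 0.42518807, -0.00395932,  0.98044143]), 'orientation': array([ 0.17953553, -0.00919206, -1.58736812])}
{'fx': 486.35959261685014, 'fy': 486.35959261685014, 'cx': 260.9512645622584, 'cy': 195.4817644483637, 'xyz': array([ 0.58256785, -0.86651324,  0.71188798]), 'orientation': array([ 0.94382567,  0.00509141, -0.00584208])}
{'time_s': 0.1, 'joint_positions': array([-1.32501089e+00,  2.76537713e-01,  1.50596452e+00,  1.84673430e-05,
        1.36070972e+00, -1.21024959e-01]), 'qd': array([ 0.00066879, -0.00039151, -0.00098462,  0.00121452,  0.00110246,
        0.00030296]), 'joint_torque': array([ 1.86916004e-03, -4.05453479e+01, -2.37780815e+01,  7.04146572e-02,
        2.99046678e-02, -4.13279770e-05]), 'position': array([ 0.20608566, -0.5362731 ,  0.20540459]), 'orientation': array([-1.70297079,  1.56917693,  1.8054284 ]), 'wrist_force': array([-0.04377641, -0.20994693, -0.26359831]), 'torque': array([0.02437652, 0.02650398, 0.00231394]), 'grip_width': 0.9985493375314269}
```

View pics/top0.png

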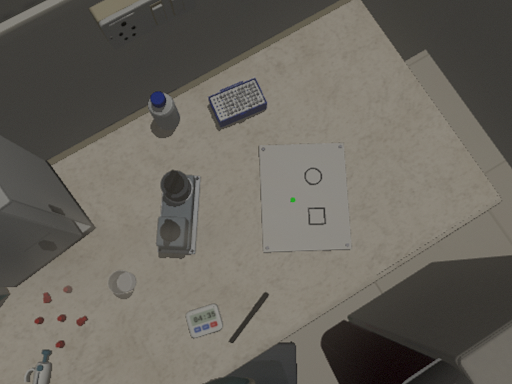

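The top view shows the unit with its far knob at about (176,185) and near knob at about (172,230). On the plate, the spot is at (293,200), the ring at (313,176) and the square at (317,216).

```bash
python3 - <<'E'
from h import *
a=cv2.imread('pics/top0.png')[155:265,140:220]; a=cv2.resize(a,None,fx=5,fy=5,interpolation=cv2.INTER_CUBIC)
b=cv2.imread('pics/side0.png'); b=b[60:330,20:400]
print(a.shape,b.shape)
cv2.imwrite('pics/a.png',cv2.convertScaleAbs(a,alpha=1.8,beta=10)); 
c=cam('top')
for n,u,v,z in [('near',172,229,.138),('far',176,183,.138),('spot',293,200,.006),('ring',313.5,176,.006),('sq',317,216,.006)]: print(n,at_z(c,u,v,z).round(4))
im=c['image'].astype(int); m=(im[...,1]>im[...,0]+60)&(im[...,1]>im[...,2]+60); print(np.argwhere(m).mean(0),m.sum())
E
```

```text
(550, 400, 3) (270, 380, 3)
near [0.5205 0.1463 0.138 ]
far [0.6122 0.1399 0.138 ]
spot [ 0.5978 -0.1054  0.006 ]
ring [ 0.6534 -0.1547  0.006 ]
sq [ 0.56   -0.1588  0.006 ]
[199.52941176 292.35294118] 17
```

View pics/a.png

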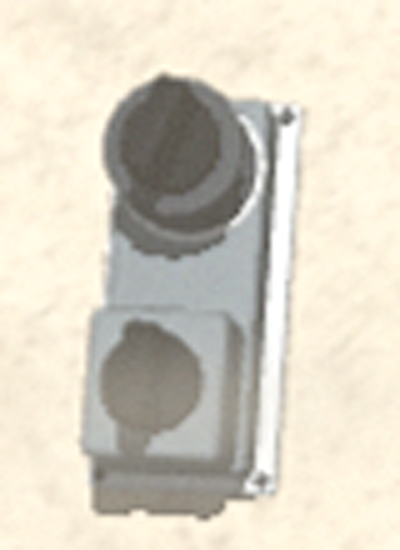

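View pics/side0.png

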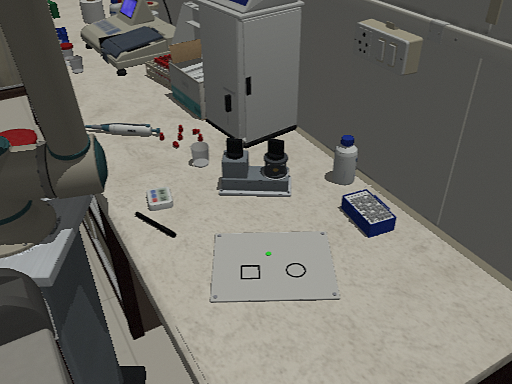

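The crop puts the near disc centre at (170,230.6) and the far head at about (173,184). The side view agrees, with the ring on the far side of the plate. I'll go above the unit and look with the wrist camera.

```bash
python3 - <<'E'
from h import *
s=manip.get_state(); M=R.from_euler('xyz',s['orientation']).as_matrix(); print(M.round(3))
t=np.array([0.50,0.14,0.30]); print(M.T@(t-s['position']))
E
```

```text
[[-0.     0.359 -0.933]
 [ 0.001 -0.933 -0.359]
 [-1.    -0.001 -0.   ]]
[-0.09369703 -0.52609316 -0.51692439]
```

```bash
python3 -m pendant '[[-0.03,-0.035,-0.034,0,0,0,0.094],[-0.03,-0.035,-0.034,0,0,0,0.094],[-0.03,-0.035,-0.034,0,0,0,0.094],[0,-0.035,-0.034,0,0,0,0.094],[0,-0.035,-0.034,0,0,0,0.094],[0,-0.035,-0.034,0,0,0,0.094],[0,-0.035,-0.034,0,0,0,0.094],[0,-0.035,-0.034,0,0,0,0.094],[0,-0.035,-0.034,0,0,0,0.094],[0,-0.035,-0.034,0,0,0,0.094],[0,-0.035,-0.034,0,0,0,0.094],[0,-0.035,-0.034,0,0,0,0.094]]'
python3 -m pendant '[[0,-0.035,-0.034,0,0,0,0.094],[0,-0.035,-0.034,0,0,0,0.094],[0,-0.03,-0.03,0,0,0,0.094],[0,0,0,0,0,0,0.094],[0,0,0,0,0,0,0.094]]'
python3 - <<'E'
from h import *
c=cam('wrist','w0.png'); print(c['T'].round(3),c['fx'],c['cx'],c['cy'],manip.get_state()['joint_positions'])
for P in [(.512,.146,.102),(.612,.14,.102)]: print(proj(c,P))
np.save('w0T.npy',c['T'])
E
```

```text
time_s: 1.35
position: [0.4351, -0.0039, 0.2883]
orientation: [-2.62, 1.566, 0.875]
wrist_force: [0.4, -0.5, -1.0]
grip_width: 1.004
time_s: 1.85
position: [0.4935, 0.1343, 0.2872]
orientation: [-2.328, 1.566, 1.177]
wrist_force: [0.3, 0.1, -0.1]
grip_width: 0.999
[[ 0.355  0.905  0.235  0.562]
 [-0.935  0.344  0.085  0.16 ]
 [-0.004 -0.25   0.968  0.466]
 [ 0.     0.     0.     1.   ]] 339.109741707162 256.71940098338723 193.3575931234089 [0.1253545  0.1405568  1.4853652  0.00503264 1.51306504 1.33380529]
(np.float64(253.44093477358524), np.float64(154.881157756096))
(np.float64(293.9582483269875), np.float64(64.62320929836912))
```

View pics/w0.png

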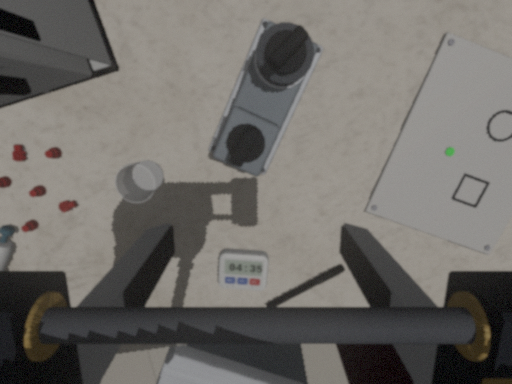

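The wrist view shows the near knob at about (245,144), the far knob at about (284,55) and the spot at (449,151). I'll enlarge the knobs to read their bar angles.

```bash
python3 - <<'E'
from h import *
a=cv2.imread('pics/w0.png')[15:180,200:330]; a=cv2.resize(a,None,fx=3.6,fy=3.6,interpolation=cv2.INTER_CUBIC)
print(a.shape)
cv2.imwrite('pics/b.png',cv2.LUT(a,(np.clip((np.arange(256)/255.)**.5*330,0,255)).astype(np.uint8)))
E
```

```text
(594, 468, 3)
```

View pics/b.png

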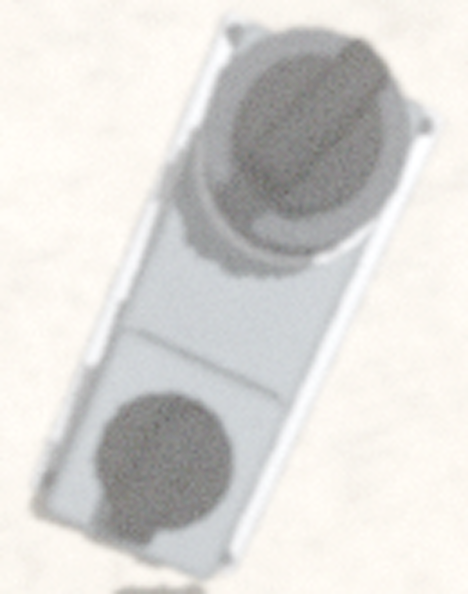

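```bash
python3 - <<'E'
from h import *
c=cam('wrist'); st=np.mean([c['image'].astype(float)]+[vision.camera('wrist')['image'].astype(float) for _ in range(15)],0)
np.save('w1.npy',st)
def cr(x0,y0,lo,hi):
    a=cv2.resize(st[y0:y0+60,x0:x0+60].mean(2),None,fx=6.5,fy=6.5,interpolation=cv2.INTER_CUBIC)
    return np.clip((a-lo)/(hi-lo)*255,0,255).astype(np.uint8)
n=st[135:152,237:254].mean(2);print(n.min(),n.max(),n.mean())
lo,hi=n.min()-3,n.max()+8
cv2.imwrite('pics/c.png',np.hstack([cr(215,112,lo,hi),cr(255,20,lo,hi+20)]))
for nme,u,v,z in [('near',245.6,142.8,.102),('far',285.6,52.5,.102),('spot',449,151.5,.006),('ring',502,126,.006)]: print(nme,at_z(c,u,v,z).round(4))
E
```

```text
37.4375 44.479166666666664 41.73702422145329
near [0.5212 0.1583 0.102 ]
far [0.6196 0.152  0.102 ]
spot [ 0.597  -0.1034  0.006 ]
ring [ 0.6519 -0.1525  0.006 ]
```

View pics/c.png

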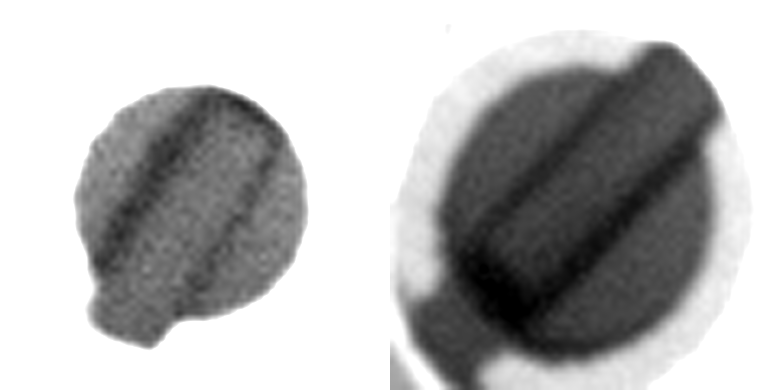

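The stretched crop shows both bars clearly. The near bar's top corners are about (210,90), (278,140), (92,305) and (150,348) in the left panel. The far bar's are about (265,43), (330,108), (90,235) and (150,300) in the right panel.

```bash
cat > m.py <<'E'
from h import *
c=cam('wrist')
for n,o,disc,cs in [('near',(215,112),(191,202),[(210,90),(278,140),(92,305),(150,348)]),('far',(255,20),(185,213),[(265,43),(330,108),(90,235),(150,300)])]:
    f=lambda p,z:at_z(c,o[0]+(p[0]+.5)/6.5-.5,o[1]+(p[1]+.5)/6.5-.5,z)
    q=[f(p,.138) for p in cs]; d=(q[0]+q[1]-q[2]-q[3])/2; w=(q[1]+q[3]-q[0]-q[2])/2
    print(n,'disc',f(disc,.102).round(4),'bar',np.mean(q,0).round(4),'len',np.hypot(*d[:2]).round(4),np.hypot(*w[:2]).round(4),'yaw',np.degrees(np.arctan2(d[1],d[0])),np.degrees(np.arctan2(w[1],w[0])))
E
python3 m.py
```

```text
near disc [0.5213 0.1596 0.102 ] bar [0.522  0.1598 0.138 ] len 0.0364 0.0115 yaw -10.0642075201981 -105.84489794718085
far disc [0.6196 0.1539 0.102 ] bar [0.6199 0.1534 0.138 ] len 0.0344 0.0122 yaw -23.586940221494558 -112.8101138751678
```

```bash
cat > go.py <<'E'
from h import *
import sys
t=np.array(eval(sys.argv[1])); yaw=np.radians(float(sys.argv[2]))
s=manip.get_state(); M=R.from_euler('xyz',s['orientation']).as_matrix()
y=np.array([np.cos(yaw),np.sin(yaw),0]); x=np.array([0,0,-1.]); G=np.stack([x,y,np.cross(x,y)],1)
print('pos',s['position'].round(4),'yaw y',np.degrees(np.arctan2(M[1,1],M[0,1])).round(2),'shift',(M.T@(t-s['position'])).round(4),'turn',R.from_matrix(M.T@G).as_rotvec().round(4),'j',s['joint_positions'].round(2),'F',s['wrist_force'].round(1),'T',s['torque'].round(2),'w',s['grip_width'].round(3))
E
python3 -m pendant '[[0,0,0,0.14,0,0,0.06],[0,0,0,0.14,0,0,0.06],[0,0,0,0.14,0,0,0.06],[0,0,0,0.14,0,0,0.06],[0,0,0,0,0,0,0.06]]'
python3 go.py '[.5217,.1597,.20]' -101
```

```text
time_s: 3.25
position: [0.4938, 0.1342, 0.2876]
orientation: [-1.867, 1.565, 1.055]
wrist_force: [0.7, -0.2, -0.0]
grip_width: 0.648Traceback (most recent call last):
  File "go.py", line 6, in <module>
    print('pos',s['position'].round(4),'yaw y',np.degrees(np.arctan2(M[1,1],M[0,1])).round(2),'shift',(M.T@(t-s['position'])).round(4),'turn',R.from_matrix(M.T@G).as_rotvec().round(4),'j',s['joint_positions'].round(2),'F',s['wrist_force'].round(1),'T',s['torque'].round(2),'w',s['grip_width'].round(3))
                                                                                                                                                                                                                                                                                     ^^^^^^^^^^^^^^^^^^^^^
AttributeError: 'float' object has no attribute 'round'
```

```bash
sed -i "s/s\['grip_width'\].round(3)/round(s['grip_width'],3)/" go.py
python3 go.py '[.5217,.1597,.20]' -101
```

```text
pos [0.4938 0.1342 0.2876] yaw y -102.58 shift [ 0.0878 -0.0305 -0.0215] turn [-0.0276 -0.0019  0.0059] j [0.13 0.14 1.48 0.   1.51 1.92] F [ 0.7 -0.2 -0. ] T [0.03 0.01 0.03] w 0.648
```

```bash
python3 -m pendant '[[0.02,-0.015,-0.011,-0.027,0,0.006,0.06],[0.034,-0.0155,-0.0105,0,0,0,0.06],[0.034,0,0,0,0,0,0.06],[0,0,0,0,0,0,0.06]]'
python3 go.py '[.5217,.1597,.20]' -101
python3 - <<'E'
from h import *
c=cam('wrist'); 
st=np.mean([vision.camera('wrist')['image'].astype(float) for _ in range(6)],0)
g=np.clip((st-20)*2.2,0,255).astype(np.uint8)[:,:,::-1]
for P in [(.5217,.1597,.138),(.6197,.1535,.138)]:
    print(proj(c,P))
cv2.imwrite('pics/d.png',g)
E
```

```text
time_s: 3.65
position: [0.5237, 0.1608, 0.1993]
orientation: [-2.972, 1.564, -0.01]
wrist_force: [-0.2, 0.3, 0.4]
grip_width: 0.637
pos [0.5237 0.1608 0.1993] yaw y -100.24 shift [-0.0007  0.0015  0.0018] turn [ 0.0132 -0.0072  0.0013] j [ 0.17  0.24  1.58 -0.    1.32  1.92] F [-0.2  0.3  0.4] T [ 0.03  0.04 -0.02] w 0.637
(np.float64(258.91391299500197), np.float64(210.02218571948106))
(np.float64(242.15095036810476), np.float64(70.49402956651494))
```

View pics/d.png

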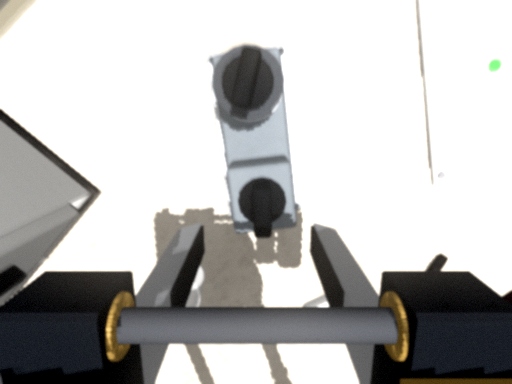

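The view from close above shows the near bar at about (262,208), against a predicted (259,210), and the far bar at about (251,78). I'll take one enlarged crop to refine these.

```bash
python3 - <<'E'
from h import *
c=cam('wrist'); s=manip.get_state(); np.save('cT.npy',c['T'])
st=np.mean([vision.camera('wrist')['image'].astype(float) for _ in range(10)],0)
def cr(x0,y0,lo,hi):
    a=cv2.resize(st[y0:y0+80,x0:x0+70].mean(2),None,fx=5.5,fy=5.5,interpolation=cv2.INTER_CUBIC)
    return np.clip((a-lo)/(hi-lo)*255,0,255).astype(np.uint8)
cv2.imwrite('pics/e.png',np.hstack([cr(227,165,32,52),cr(213,40,32,72)]))
E
```

```text
(no output)
```

View pics/e.png

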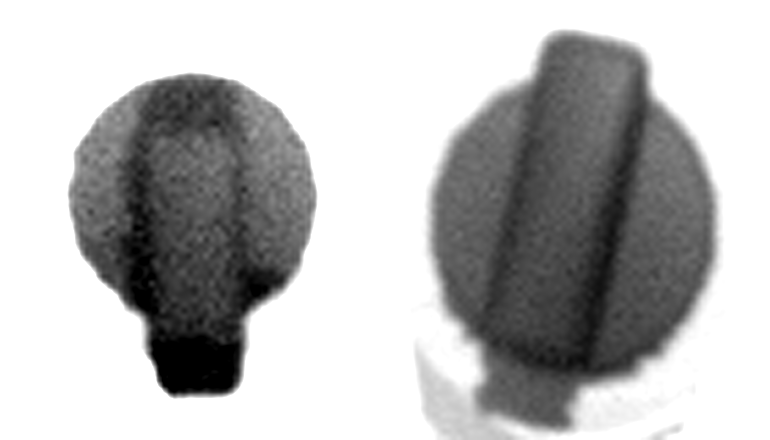

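Near panel: the disc centre is at (193,195) and the bar top spans x 148–242, y 125–395. Far panel: the bar-top corners are (160,33), (263,45), (105,320) and (200,350), with the disc centre at (190,228).

```bash
cat > m2.py <<'E'
from h import *
c=cam('wrist')
for n,o,disc,cs in [('near',(227,165),(193,195),[(143,125),(240,125),(153,395),(243,395)]),('far',(213,40),(190,228),[(160,33),(263,45),(105,320),(200,350)])]:
    f=lambda p,z:at_z(c,o[0]+(p[0]+.5)/5.5-.5,o[1]+(p[1]+.5)/5.5-.5,z)
    q=[f(p,.138) for p in cs]; d=(q[0]+q[1]-q[2]-q[3])/2; w=(q[1]+q[3]-q[0]-q[2])/2
    print(n,'disc',f(disc,.102).round(4),'bar',np.mean(q,0).round(4),'len',np.hypot(*d[:2]).round(4),np.hypot(*w[:2]).round(4),'yaw',np.degrees(np.arctan2(d[1],d[0])),np.degrees(np.arctan2(w[1],w[0])))
E
python3 m2.py; python3 go.py '[.5217,.1577,.131]' -102
```

```text
near disc [0.5218 0.1582 0.102 ] bar [0.5218 0.1583 0.138 ] len 0.0387 0.0128 yaw -8.918492288529531 -100.37215545836598
far disc [0.6195 0.1522 0.102 ] bar [0.6211 0.1518 0.138 ] len 0.0358 0.0126 yaw -22.74785755695138 -112.04816024043485
pos [0.5268 0.1611 0.2036] yaw y -100.43 shift [0.0725 0.0046 0.0055] turn [ 0.0274 -0.0159  0.0048] j [ 0.17  0.23  1.57 -0.    1.32  1.92] F [-1.   0.2  0.2] T [0.04 0.06 0.01] w 0.638
```

```bash
python3 go.py '[.5218,.1582,.134]' -99.5; python3 -m pendant '[[0,0.003,0.005,0,-0.012,0.004,0.06],[0,0,0,0,0,0,0.06]]'; python3 go.py '[.5218,.1582,.134]' -99.5
```

```text
pos [0.5268 0.1611 0.2036] yaw y -100.43 shift [0.0695 0.0041 0.0054] turn [-0.0162 -0.016   0.0044] j [ 0.17  0.23  1.57 -0.    1.32  1.92] F [-1.   0.2  0.2] T [0.04 0.06 0.01] w 0.638
time_s: 4.8
position: [0.5207, 0.1589, 0.2033]
orientation: [-3.124, 1.568, -0.165]
wrist_force: [-0.2, 0.1, 0.2]
grip_width: 0.64
pos [0.5207 0.1589 0.2033] yaw y -100.42 shift [ 0.0693  0.0005 -0.001 ] turn [-0.0161 -0.0026  0.    ] j [ 0.17  0.23  1.58 -0.    1.33  1.92] F [-0.2  0.1  0.2] T [ 0.05  0.02 -0.02] w 0.64
```

```bash
python3 -m pendant '[[0.025,0,-0.001,-0.016,0,0,0.06],[0.025,0,0,0,0,0,0.06],[0.017,0,0,0,0,0,0.06],[0,0,0,0,0,0,0.06]]'; python3 go.py '[.5218,.1582,.134]' -99.5
```

```text
time_s: 5.2
position: [0.523, 0.1588, 0.1356]
orientation: [-2.954, 1.565, 0.022]
wrist_force: [-0.6, 0.2, -0.2]
grip_width: 0.638
pos [0.523  0.1588 0.1356] yaw y -99.47 shift [0.0016 0.0007 0.0011] turn [ 0.0004 -0.0057  0.0011] j [ 0.17  0.28  1.68 -0.    1.17  1.9 ] F [-0.6  0.2 -0.2] T [0.02 0.02 0.01] w 0.638
```

```bash
python3 -m pendant '[[0,0,0,0,0,0,0.03],[0,0,0,0,0,0,0.014],[0,0,0,0,0,0,0.005],[0,0,0,0,0,0,0.005],[0,0,0,0,0,0,0.005]]' 25; python3 go.py '[.5218,.1582,.134]' -99.5
```

```text
time_s: 5.7
position: [0.5253, 0.1592, 0.1391]
orientation: [-2.878, 1.559, 0.098]
wrist_force: [0.3, -0.0, -0.4]
grip_width: 0.246
pos [0.5253 0.1592 0.1391] yaw y -99.48 shift [0.005  0.0015 0.0033] turn [ 0.0004 -0.011   0.003 ] j [ 0.17  0.28  1.68 -0.    1.18  1.9 ] F [ 0.3 -0.  -0.4] T [ 0.07 -0.03 -0.02] w 0.246
```

```bash
python3 -m pendant '[[0.005,0.0015,0.0033,0,-0.01,0.003,0.005],[0.001,0,0.0005,0,-0.001,0,0.005],[0.001,0,0.0005,0,-0.001,0,0.005]]'; python3 go.py '[.5218,.1582,.134]' -99.5
```

```text
time_s: 6.0
position: [0.5219, 0.1583, 0.134]
orientation: [-2.92, 1.568, 0.057]
wrist_force: [-0.6, -0.3, 10.0]
grip_width: 0.144
pos [0.5219 0.1583 0.134 ] yaw y -99.46 shift [-0.      0.0001  0.0001] turn [ 0.0007 -0.0023  0.0005] j [ 0.17  0.28  1.69 -0.    1.17  1.9 ] F [-0.6 -0.3 10. ] T [-0.06  0.16 -0.07] w 0.144
```

```bash
cat > spot.py <<'E'
from h import *
far=np.array([.6202,.152]); 
for n in ('top','side'):
    c=cam(n); im=c['image'].astype(int); m=(im[...,1]>im[...,0]+50)&(im[...,1]>im[...,2]+50)
    if not m.any(): print(n,'no spot'); continue
    v,u=np.argwhere(m).mean(0); p=at_z(c,u,v,.006)[:2]
    ru,rv={'top':(313.5,176),'side':(296,270)}[n]; g=at_z(c,ru,rv,.006)[:2]
    a=lambda q:(np.hypot(*(q-far)),np.arctan2(*(q-far)[::-1]))
    print(n,(u.round(1),v.round(1)),m.sum(),p.round(4),g.round(4),'err',(p-g).round(4),'near turn',4*(a(g)[1]-a(p)[1]),'far turn',(a(g)[0]-a(p)[0])/.07)
E
python3 spot.py
python3 -m pendant '[[0,0,0,-0.14,0,0,0.005],[0,0,0,-0.14,0,0,0.005],[0,0,0,-0.14,0,0,0.005]]'; python3 go.py '[.5218,.1582,.134]' -99.5
python3 spot.py
```

```text
top (np.float64(292.4), np.float64(199.3)) 21 [ 0.5994 -0.1041] [ 0.6534 -0.1547] err [-0.054   0.0507] near turn 0.7549741209438023 far turn 0.7372291085551373
side (np.float64(268.2), np.float64(253.1)) 19 [ 0.5989 -0.1012] [ 0.6547 -0.1523] err [-0.0558  0.0511] near turn 0.787406549181429 far turn 0.7457014666309721
time_s: 6.4
position: [0.5219, 0.1587, 0.1341]
orientation: [-2.921, 1.568, 0.489]
wrist_force: [-0.1, -0.2, 2.1]
grip_width: 0.145
pos [0.5219 0.1587 0.1341] yaw y -74.62 shift [0.0001 0.0005 0.0002] turn [ 0.4343 -0.0027  0.0013] j [0.17 0.28 1.69 0.   1.17 1.47] F [-0.1 -0.2  2.1] T [ 0.08  0.03 -0.17] w 0.145
top (np.float64(292.4), np.float64(187.8)) 19 [ 0.6263 -0.1049] [ 0.6534 -0.1547] err [-0.0271  0.0498] near turn 0.3364618283574483 far turn 0.7361373847321209
side (np.float64(281.6), np.float64(253.4)) 19 [ 0.6272 -0.1025] [ 0.6547 -0.1523] err [-0.0274  0.0498] near turn 0.34053959446894755 far turn 0.7384696188390136
```

Turned 0.43 rad, and the spot followed by the predicted amount. 0.34 rad is left.

```bash
python3 -m pendant '[[0,0,0,-0.12,0,0,0.005],[0,0,0,-0.12,0,0,0.005],[0,0,0,-0.1,0,0,0.005],[0,0,0,0,0,0,0.005]]'; python3 go.py '[.5218,.1582,.134]' -99.5
python3 spot.py
```

```text
time_s: 6.9
position: [0.5218, 0.1591, 0.1341]
orientation: [-3.002, 1.568, 0.74]
wrist_force: [-0.0, 0.0, 1.8]
grip_width: 0.146
pos [0.5218 0.1591 0.1341] yaw y -55.59 shift [0.0001 0.0008 0.0005] turn [ 0.7664 -0.0028  0.0016] j [0.17 0.28 1.69 0.   1.17 1.14] F [-0.   0.   1.8] T [-0.03 -0.01  0.01] w 0.146
top (np.float64(291.4), np.float64(178.2)) 19 [ 0.6489 -0.1033] [ 0.6534 -0.1547] err [-0.0045  0.0514] near turn -0.01648947825797098 far turn 0.7367175719084842
side (np.float64(291.4), np.float64(252.5)) 19 [ 0.6482 -0.0999] [ 0.6547 -0.1523] err [-0.0065  0.0524] near turn 0.00874324071182464 far turn 0.7541460380818598
```

```bash
python3 -m pendant '[[0,0,0,0,0,0,0.06],[0,0,0,0,0,0,0.06],[0,0,0,0,0,0,0.06],[0,0,0,0,0,0,0.06],[-0.02,0,0,0,0,0,0.06],[-0.035,0,0,0,0,0,0.06],[0,0,0,0.14,0,0,0.06],[0,0,0,0.14,0,0,0.06],[0,0,0,0.14,0,0,0.06],[0,0,0,0.14,0,0,0.06],[0,0,0,0.14,0,0,0.06],[0,0,0,0.1,0,0,0.06]]'; python3 go.py '[.6202,.152,.20]' -102
python3 spot.py
```

```text
time_s: 8.2
position: [0.5205, 0.1584, 0.1895]
orientation: [-0.316, 1.569, 2.583]
wrist_force: [-0.2, 0.8, -0.4]
grip_width: 0.637
pos [0.5205 0.1584 0.1895] yaw y -103.9 shift [-0.0107 -0.0177 -0.0983] turn [-0.0331  0.0016  0.0005] j [0.17 0.24 1.6  0.   1.31 1.98] F [-0.2  0.8 -0.4] T [ 0.07 -0.05 -0.02] w 0.637
top (np.float64(291.4), np.float64(178.2)) 19 [ 0.6489 -0.1033] [ 0.6534 -0.1547] err [-0.0045  0.0514] near turn -0.01648947825797098 far turn 0.7367175719084842
side (np.float64(291.4), np.float64(252.5)) 19 [ 0.6482 -0.0999] [ 0.6547 -0.1523] err [-0.0065  0.0524] near turn 0.00874324071182464 far turn 0.7541460380818598
```

```bash
python3 -m pendant '[[-0.005,-0.006,-0.033,-0.033,0,0,0.06],[-0.005,-0.006,-0.034,0,0,0,0.06],[0,-0.006,-0.033,0,0,0,0.06],[0,0,0,0,0,0,0.06]]'; python3 go.py '[.621,.152,.20]' -102
python3 - <<'E'
from h import *
c=cam('wrist'); u,v=proj(c,(.621,.152,.138)); print(u,v,proj(c,(.641,.148,.138)),proj(c,(.621,.152,.102)))
st=np.mean([vision.camera('wrist')['image'].astype(float) for _ in range(8)],0)
x0,y0=int(u)-50,int(v)-50; print(x0,y0)
a=cv2.resize(st[y0:y0+100,x0:x0+100].mean(2),None,fx=5.5,fy=5.5,interpolation=cv2.INTER_CUBIC)
cv2.imwrite('pics/f.png',np.clip((a-25)*5,0,255).astype(np.uint8))
E
```

```text
time_s: 8.7
position: [0.6232, 0.1549, 0.1988]
orientation: [-0.005, 1.567, 2.944]
wrist_force: [-0.4, -0.5, -0.1]
grip_width: 0.635
pos [0.6232 0.1549 0.1988] yaw y -101.01 shift [-0.0012  0.0033  0.0016] turn [ 0.0172  0.0034 -0.    ] j [0.13 0.38 1.36 0.   1.4  1.9 ] F [-0.4 -0.5 -0.1] T [0.07 0.05 0.02] w 0.635
261.25366989163007 209.04292820407468 (np.float64(261.48388203165905), np.float64(182.09633174890726)) (np.float64(260.70449865648266), np.float64(196.12085200169903))
211 159
```

View pics/f.png

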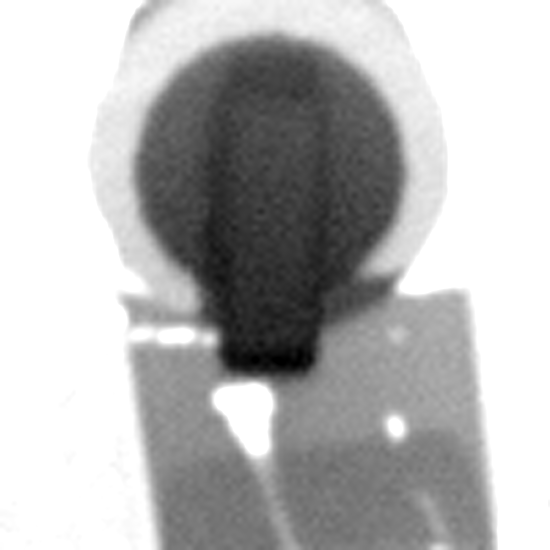

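The far bar top is centred at about (260.3,201.5), against a predicted (261,209), and it lines up with the jaws. I'll re-read the pose and work out where that puts it.

```bash
python3 - <<'E'
from h import *
for i in range(4):
    s=manip.get_state();c=cam('wrist')
    print(s['position'].round(4),s['orientation'].round(3),at_z(c,260.3,201.5,.138).round(4),at_z(c,260.1,189.3,.102).round(4))
E
python3 go.py '[.622,.152,.20]' -101
```

```text
[0.6185 0.1555 0.2003] [0.032 1.565 2.981] [0.6217 0.1522 0.138 ] [0.6217 0.152  0.102 ]
[0.6187 0.1555 0.2002] [0.036 1.565 2.985] [0.6218 0.1522 0.138 ] [0.6219 0.152  0.102 ]
[0.6188 0.1554 0.2002] [0.021 1.565 2.97 ] [0.622  0.1522 0.138 ] [0.622 0.152 0.102]
[0.619  0.1554 0.2001] [0.032 1.565 2.98 ] [0.6221 0.1522 0.138 ] [0.6222 0.152  0.102 ]
pos [0.6191 0.1554 0.2001] yaw y -101.07 shift [ 0.0001  0.0028 -0.0035] turn [-0.0013  0.0054 -0.0002] j [0.14 0.38 1.37 0.   1.4  1.9 ] F [ 0.4 -0.  -1.3] T [ 0.06 -0.   -0.02] w 0.639
```

```bash
python3 -m pendant '[[0.01,0.003,-0.003,0,0.005,0,0.05],[0.025,0,0,0,0,0,0.05],[0.02,0,0,0,0,0,0.04]]'; python3 go.py '[.622,.152,.134]' -101
```

```text
time_s: 9.65
position: [0.6241, 0.1516, 0.1461]
orientation: [-2.892, 1.563, 0.057]
wrist_force: [-0.1, 1.1, -0.3]
grip_width: 0.48
pos [0.6241 0.1516 0.1461] yaw y -101.05 shift [0.012  0.0001 0.0022] turn [-0.0009 -0.0079  0.002 ] j [ 0.13  0.41  1.46 -0.    1.27  1.89] F [-0.1  1.1 -0.3] T [0.01 0.02 0.03] w 0.48
```

```bash
python3 -m pendant '[[0.012,0,0.002,0,-0.007,0.002,0.04],[0.001,0,0.0005,0,-0.001,0,0.03]]'; python3 go.py '[.622,.152,.134]' -101
```

```text
time_s: 9.85
position: [0.6193, 0.1513, 0.1286]
orientation: [0.351, 1.564, -2.984]
wrist_force: [-0.7, -1.0, -0.7]
grip_width: 0.373
pos [0.6193 0.1513 0.1286] yaw y -101.07 shift [-0.0054 -0.0012 -0.0025] turn [-0.0012  0.0066 -0.0024] j [ 0.13  0.42  1.48 -0.    1.25  1.89] F [-0.7 -1.  -0.7] T [0.02 0.03 0.  ] w 0.373
```

```bash
python3 -m pendant '[[-0.004,-0.001,-0.0025,0,0.005,-0.002,0.02],[0,0,0,0,0,0,0.01]]'; python3 go.py '[.622,.152,.134]' -101
```

```text
time_s: 10.05
position: [0.6226, 0.1518, 0.133]
orientation: [0.296, 1.57, -3.038]
wrist_force: [1.2, -0.8, -0.3]
grip_width: 0.207
pos [0.6226 0.1518 0.133 ] yaw y -101.07 shift [-0.001  -0.0001  0.0006] turn [-0.0011  0.0011 -0.0003] j [0.13 0.42 1.47 0.   1.25 1.89] F [ 1.2 -0.8 -0.3] T [0.02 0.02 0.02] w 0.207
```

```bash
python3 -m pendant '[[0,0,0,0,0,0,0.005],[0,0,0,0,0,0,0.005]]' 25; python3 go.py '[.622,.152,.134]' -101; python3 spot.py
```

```text
time_s: 10.25
position: [0.6228, 0.1519, 0.1335]
orientation: [-0.008, 1.57, 2.94]
wrist_force: [0.2, 0.1, -5.2]
grip_width: 0.142
pos [0.6228 0.1519 0.1335] yaw y -101.07 shift [-0.0005  0.      0.0008] turn [-0.0013  0.0005  0.    ] j [0.13 0.42 1.47 0.   1.25 1.89] F [ 0.2  0.1 -5.2] T [ 0.03 -0.08 -0.04] w 0.142
top (np.float64(292.0), np.float64(178.1)) 20 [ 0.6492 -0.1047] [ 0.6534 -0.1547] err [-0.0043  0.05  ] near turn -0.017875507105222788 far turn 0.7171303537054609
side (np.float64(291.5), np.float64(252.9)) 19 [ 0.6485 -0.1011] [ 0.6547 -0.1523] err [-0.0062  0.0512] near turn 0.006516070957933273 far turn 0.7373578911108759
```

```bash
python3 -m pendant '[[0,0,0,-0.14,0,0,0.005],[0,0,0,-0.14,0,0,0.005],[0,0,0,-0.14,0,0,0.005],[0,0,0,-0.14,0,0,0.005]]'; python3 go.py '[.622,.152,.134]' -101; python3 spot.py
```

```text
time_s: 10.75
position: [0.6227, 0.153, 0.1334]
orientation: [-1.802, 1.568, 1.726]
wrist_force: [-0.4, 0.8, -2.7]
grip_width: 0.142
pos [0.6227 0.153  0.1334] yaw y -67.84 shift [-0.0006  0.0007  0.0011] turn [5.788e-01 1.000e-04 2.500e-03] j [0.13 0.42 1.47 0.   1.25 1.31] F [-0.4  0.8 -2.7] T [ 0.15 -0.01 -0.09] w 0.142
top (np.float64(309.0), np.float64(176.0)) 21 [ 0.6536 -0.1443] [ 0.6534 -0.1547] err [0.0002 0.0104] near turn -0.017046237755829807 far turn 0.14769840795876762
side (np.float64(294.5), np.float64(266.5)) 20 [ 0.6522 -0.1421] [ 0.6547 -0.1523] err [-0.0024  0.0102] near turn 0.01724166849601172 far turn 0.1481055116228472
```

```bash
python3 -m pendant '[[0,0,0,-0.14,0,0,0.005],[0,0,0,0,0,0,0.005]]'; python3 spot.py
python3 -m pendant '[[0,0,0,0,0,0,0.06],[0,0,0,0,0,0,0.06],[0,0,0,0,0,0,0.06],[0,0,0,0,0,0,0.06],[-0.02,0,0,0,0,0,0.06],[-0.04,0,0,0,0,0,0.06],[-0.04,0,0,0,0,0,0.06],[0,0,0,0,0,0,0.06],[0,0,0,0,0,0,0.06]]'; python3 spot.py
python3 - <<'E'
from h import *
a=cv2.resize(vision.camera('top')['image'][130:260,240:370,::-1],None,fx=4,fy=4,interpolation=cv2.INTER_CUBIC)
b=cv2.resize(vision.camera('side')['image'][130:300,180:350,::-1],(520,520),interpolation=cv2.INTER_CUBIC)
cv2.imwrite('pics/g.png',cv2.resize(np.hstack([a,b]),None,fx=.75,fy=.75))
E
```

```text
time_s: 11.05
position: [0.6226, 0.1534, 0.1334]
orientation: [-1.925, 1.568, 1.735]
wrist_force: [0.3, -0.3, -3.9]
grip_width: 0.141
top (np.float64(313.6), np.float64(175.9)) 20 [ 0.6536 -0.1548] [ 0.6534 -0.1547] err [ 0.0002 -0.0001] near turn -0.0028593327519228495 far turn -0.0021465522317386044
side (np.float64(295.5), np.float64(269.6)) 21 [ 0.6538 -0.1512] [ 0.6547 -0.1523] err [-0.0009  0.0011] near turn 0.01012048703484325 far turn 0.01711988317485028
time_s: 12.05
position: [0.6233, 0.1524, 0.2385]
orientation: [-2.934, 1.568, 0.715]
wrist_force: [-0.4, -0.3, -0.3]
grip_width: 0.639
top (np.float64(313.2), np.float64(176.0)) 21 [ 0.6535 -0.1541] [ 0.6534 -0.1547] err [0.0001 0.0006] near turn -0.0024129321091530542 far turn 0.008358787002219321
side (np.float64(295.5), np.float64(269.6)) 21 [ 0.6538 -0.1512] [ 0.6547 -0.1523] err [-0.0009  0.0011] near turn 0.01012048703484325 far turn 0.01711988317485028
```

View pics/g.png

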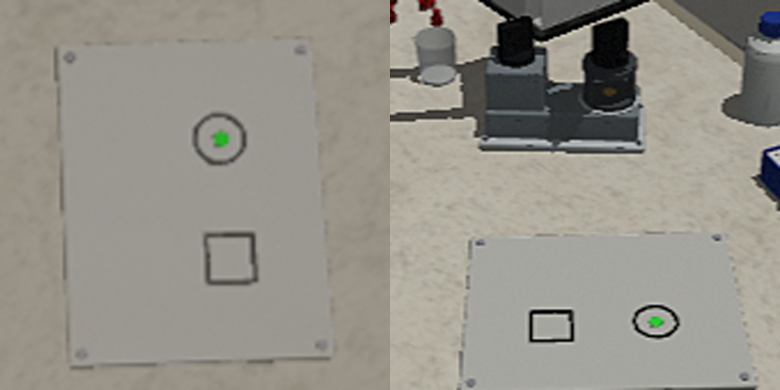

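Both views show the spot in the middle of the ring, with the gripper clear above the unit. I'm handing the job in.

```bash
python3 -c "
from plant import ticket; print(ticket.finish_job())"
```

```text
the job is handed in; nothing more can be done
None
```

The green spot is in the middle of the ring mark, both knobs are released, and I handed the job in at about 12 s. I turned the near knob about 0.77 rad anticlockwise, then the far knob about 0.72 rad anticlockwise, and raised the open gripper clear of the unit.

**Last checks, after release:** the top camera put the spot 0.6 mm from the ring centre and the side camera 1.4 mm, against the 12 mm limit. The gripper was at z = 0.24 m, the wrist force read about 0, and the picture showed the spot well inside the ring.

**What disagreed:**
- My first rough knob positions from the top view were 8–12 mm off. I corrected them with close wrist-camera looks before gripping.
- The arm drifted by up to about 5 mm between moves, so I re-measured and corrected before closing on each knob. The highest wrist force I read was 10 N.

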